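Seat a riveting stake in the die block

TASK

Take the square-headed steel stake out of the wooden rack and fit it in the bored steel block on the bench slide: lean it so that one edge of its foot goes down into the bore first, feel for the bore's wall, then straighten it and slide it gently home until its collar lies flat on the block, and let go. It is a close fit, so do not force, jam or drop it, and leave the other two stakes, the bell and the hammer as they are.

Things in the scene. Friction and masses are not known exactly. Their poses are not given: they have to be found in the camera images.
- stake_grip (a point): the stake to fit: plain steel, 380 g, upright in one hole of the rack, the only one with a square head. On its axis in the head, 60 mm above the foot, the place to grip; z up along the stake, x and y square to the head's flat faces. Head 24 x 24 mm, 46 mm high (34 to 80 mm above the foot)
- stake_foot (a point): centre of the same stake's flat, sharp-edged foot, 60 mm below stake_grip on its axis; same axes. Shank round, 26 mm diameter, 28 mm long; above it a round collar, 40 mm diameter, 6 mm thick (28 to 34 mm above the foot), then the head
- bed: dark steel bed plate fixed to the bench, 120 x 200 x 14 mm, two low rails along its y axis (12 mm wide, at x = +-43 mm, tops 26 mm above the bench). Origin at the centre of its underside, z up. Between the rails a steel block, 70 x 70 x 40 mm, is clamped immovably, its flat top 54 mm above the bench
- bed_level (a point): reference point 54 mm above the bed's origin, same axes, level with the block's top. The bore is round, vertical, blind, 27.5 mm diameter, 34 mm deep, in the middle of the block's top. The block was slid along the bed's y by hand and clamped: the bore's centre is at x = 0, anywhere from y = +7 to +43 mm of this point, which the readings do not show: find it by feel or eye
- rack: wooden rack fixed to the bench, 230 x 70 x 30 mm; three loose holes, 32 mm diameter, 20 mm deep (floor 10 mm above the bench), along its x axis at x = -75, 0 and +75 mm. Origin at the centre of its underside, z up. A stake stands in each hole, in any order, collars 8 mm clear of the rack's top
- dome_mid (a point): bystander: steel stake with a mushroom-shaped round head, 72 mm high, in another hole of the rack; point on its axis half-way up
- cone_mid (a point): bystander: steel stake with a pointed cone head, 69 mm high, in another hole of the rack; point on its axis half-way up
- bell_mid (a point): bystander: small brass bell 68 mm in diameter and 55 mm high standing mouth down on the bench; point half-way up its axis
- mallet_grip (a point): bystander: hammer lying on the bench; point on its handle

How it is judged:
On the way:
1. the stake, leaning more than 0.1 rad (6 degrees), has an edge of its foot in the bore: the foot's centre is at or below the block's top (x of stake_foot in the frame of bed between -0.008 and 0.008 m and y of stake_foot in the frame of bed between -0.001 and 0.051 m and angle between stake_foot's own z axis and vertical above 0.1 rad and height (world z) of stake_foot between 0.04 and 0.0545 m), for 0.1 s.
At the end, for the whole second after the job is handed in: the stake stands fully home in the block's bore: its collar within 2 mm of the block's top (foot 26 mm above the bench, within 2 mm), upright within 0.05 rad (3 degrees), foot over the slide (x within 4 mm of the bed's axis, y from +3 to +47 mm in the bed's frame), at rest and released (x of stake_foot in the frame of bed between -0.004 and 0.004 m and y of stake_foot in the frame of bed between 0.003 and 0.047 m and height (world z) of stake_foot between 0.0235 and 0.028 m and angle between stake_foot's own z axis and vertical below 0.05 rad and linear speed of stake below 0.01 m/s); the robot touches nothing.
It fails at once if the stake is forced or jammed: more than 25 N between it and the block before it is home (its foot still over 4 mm from its final height) (contact force between stake and bed above 25 N and height (world z) of stake_foot above 0.03 m).
It fails at once if the stake is dropped or rammed home: more than 60 N between it and the block (contact force between stake and bed above 60 N).
It fails at once if the robot pushes on the block or bed with more than 25 N (contact force between any of the fingers, the arm and bed above 25 N).
It fails at once if another stake is disturbed (moved more than 15 mm) (distance of any of dome_mid, cone_mid from where it was at the start of the episode above 0.015 m).
It fails at once if the bell or the hammer is disturbed (moved more than 20 mm) (distance of any of bell_mid, mallet_grip from where it was at the start of the episode above 0.02 m).
It also fails if it takes over 64 s, if anything falls off the work surface, if the arm or the gripper's body presses on something with over 40 N, if the wrist force passes 120 N, or if a joint passes its speed limit or range.

ROBOT

A 7-joint arm with a two-finger parallel gripper is mounted at the origin on the work surface. World frame = base frame: x ahead of the robot, y to its left, z up, the work surface at z = 0. Lengths are in m, angles in rad, forces in N, time in s.
With the tool pointing down it reaches from about 0.425 to 0.925 m from the base axis. Payload 6.8 kg.
Tool frame: the origin (TCP) lies at the very end of the fingers, on their centre line; the grasp point (between the pads) lies 19 mm behind it; x points along the fingers, y is the direction in which the jaws open and shut, and the axes are right-handed (so a half turn about x gives the same grasp; the last joint's range is limited). The gripper opens to 85 mm and grips with 20 to 120 N. Pads are 22 mm wide; open, the fingers measure 114 mm over their backs; the gripper's body (76 mm by 85 mm) begins 54 mm behind the grasp point. The pads swing forward as they close: fully open they stand 13 mm farther back than shut.
Start: joints at [-1.347, 0.477, 0.022, 1.555, -0.011, 1.109, -0.083], TCP at [0.22, 0.638, 0.231] pointing down, gripper open.
Joint ranges: [-2.96, 2.96], [-0.34, 2.1], [-1.41, 1.46], [0.24, 2.44], [-1.37, 4.51], [0.17, 1.92], [-2.96, 2.96]. Speed limits (rad/s): [2.39, 2.39, 3.14, 3.14, 3.14, 3.14, 3.14].

INTERFACE

Orientations are given as a rotation vector (axis times angle).
In Python, from bench import get_obs, grab_frame, camera_info, hand_in gives the robot as it stands.
- The arm moves only by the tool apply_moves, never from a script. Its argument "series" is text: rows parted by semicolons, each of 7 numbers parted by spaces: the turn, a rotation vector about the tool's x, y, z in rad, then the shift along the tool's x, y, z in m, then the opening, from 0 (shut) to 1 (fully open). In form: wx wy wz tx ty tz hand; .... A call has 1 to 12 rows; each row is the pose to reach, as a shift and turn from the pose commanded when the call began, along the tool's axes at that moment; what a row does not reach only later rows make up. A row lasts 1/8 s, in which the tool goes at most 62.5 mm and 10.7 degrees, less where a joint would pass 70% of its speed; a pose out of reach is approached as far as the arm can. A call with a gripper value outside its range is refused whole. The fingers move at their own pace and stop on an object; "force" is the grip in N (left out, the last holds). Time passes only in rows, so rows that repeat a pose let the fingers close. It gives the time, the measured TCP pose, the force and the opening at its end, in the units of the state.
- get_obs(): the state, without advancing time (a new reading comes with each control period).
- grab_frame(name): name is "scene" or "top" or "wrist"; returns the picture (384x512x3 uint8, blue, green, red); there is no depth.
- camera_info(name): a dict with "fov_y" (degrees; the focal length in pixels is half the picture's height over the tangent of half this angle, whatever the lens; pixels are square), "cx", "cy" (the principal point, pixels), "rvec" (rotation vector, rad) and "tvec" (3), from world to camera coordinates, as OpenCV has them. Camera axes: x right, y down, z forward; pixel columns grow to the right and rows downward; lengths in m; the calibration is good to about 2 mm. The wrist camera is an equidistant fisheye: a pixel r from the principal point sees the ray r / f radians off the axis. A picture is of the moment at which its call begins: read the wrist's pose just before it. camera_info takes no time and is no camera call; for the wrist camera it gives the pose at the moment of the call.
- hand_in(): hands the job in, once; it reports no verdict.
The state is a dict: "clock": time; "joints": joint angles; "qvel": joint speeds; "tau": joint torques, N m; "tcp_pos": TCP position; "orientation": TCP orientation; "contact_force": force on the tool from outside, world axes, zero at the start; "moment": the same for the moment, N m; "grip_width": finger opening in m.
Only numpy, scipy, OpenCV 4.12 (cv2) and the standard library are available. Lean on these libraries where they do the work, as an engineer would, in place of code of your own. Each camera call takes 0.05 s, during which the arm holds its last target.

## Working session

There is one attempt and no reset: what is moved stays moved. The work goes in short steps, Python scripts to look and compute and a tool call to move; the robot and the scene stay as the last step left them, time stands still between calls to the robot, and variables do not carry over. Pictures are saved under pics/ and viewed, and the job is handed in when it is done.

Besides the shell and the picture viewer there is one more tool, called after "Emit:" as name(argument=value, ...) on one line, values as JSON. apply_moves: Moves the arm, as the interface text tells. Its arguments: {"type":"object","properties":{"series":{"type":"string"},"force":{"type":"number"}},"required":["series"]}

```bash
mkdir -p pics; ls; python3 - <<'E'
from bench import *
import cv2
print(get_obs())
for n in ("scene","top","wrist"):
    print(n,camera_info(n)); cv2.imwrite(f"pics/{n}0.png",grab_frame(n))
E
```

```text
pics
{'clock': 0.0, 'joints': array([-1.34710343,  0.47779312,  0.02233519,  1.55643897, -0.01149574,
        1.10928981, -0.08305748]), 'qvel': array([-1.22506151e-03,  4.70836398e-05, -2.02243423e-03,  8.44043132e-04,
        7.00054689e-04,  6.51027126e-05, -7.06605004e-04]), 'tau': array([-4.60828005e-05, -5.96482444e+01,  1.60791043e+00, -2.81189311e+01,
        1.24675545e-02,  9.46318090e-03,  2.39109545e-05]), 'tcp_pos': array([0.21969562, 0.63763053, 0.23033557]), 'orientation': array([ 0.25891005,  1.55523836, -0.26173827]), 'contact_force': array([-0.41610351,  0.29663625, -0.58976003]), 'moment': array([ 0.01274385, -0.00651595, -0.00216614]), 'grip_width': 0.085603954055344}
scene {'fov_y': 49.97429038112311, 'cx': 252.68106560415822, 'cy': 200.1151570102476, 'rvec': array([ 2.06964646,  0.7589511 , -0.39626511]), 'tvec': array([-0.56230051, -0.1196407 ,  1.28232139])}
top {'fov_y': 46.52074559886117, 'cx': 261.3497608837764, 'cy': 189.81351302718534, 'rvec': array([ 2.12401214, -2.15782879,  0.1723911 ]), 'tvec': array([0.13740808, 0.59680025, 0.96913923])}
wrist {'fov_y': 65.70646984690485, 'cx': 261.01041830459604, 'cy': 194.600894454679, 'rvec': array([-2.36086113, -1.68452751, -0.23849743]), 'tvec': array([-0.67432656, -0.03620543,  0.37992541])}
```

View pics/scene0.png

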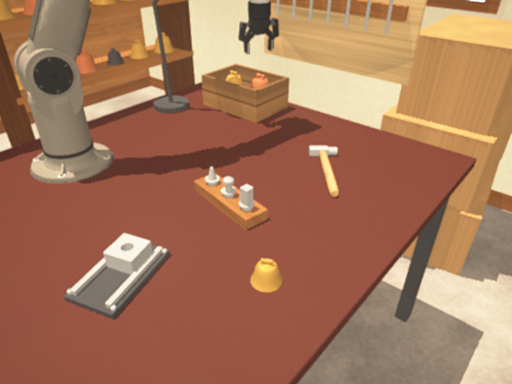

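View pics/top0.png

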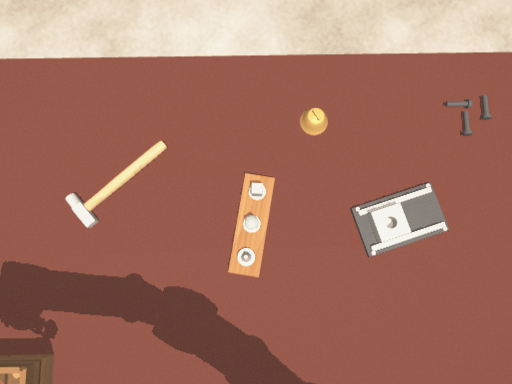

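View pics/wrist0.png

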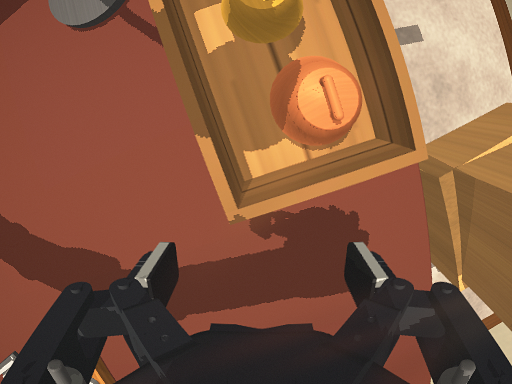

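The scene and top views show the rack (top view, about (252,225)) with the square head at (257,188), the dome at (251,222) and the cone at (246,257). The bed is at about (400,218), with the bore near (392,222). The bell is at (314,120) and the hammer at the left. I'll zoom in next.

```bash
cat > h.py <<'E'
import numpy as np, cv2
from scipy.spatial.transform import Rotation as R
from bench import *
def ray(name,uv,info=None):
    c=info or camera_info(name); f=192/np.tan(np.radians(c['fov_y'])/2)
    d=np.array([(uv[0]-c['cx'])/f,(uv[1]-c['cy'])/f])
    Rm=R.from_rotvec(c['rvec']).as_matrix()
    if name=='wrist':
        r=np.hypot(*d); v=np.array([*(d/r*np.sin(r) if r>0 else d),np.cos(r)])
    else: v=np.array([*d,1.])
    return -Rm.T@c['tvec'], Rm.T@v
def onz(name,uv,z,info=None):
    o,v=ray(name,uv,info); return o+v*(z-o[2])/v[2]
def proj(name,P,info=None):
    c=info or camera_info(name); f=192/np.tan(np.radians(c['fov_y'])/2)
    p=R.from_rotvec(c['rvec']).as_matrix()@np.asarray(P)+c['tvec']
    if name=='wrist':
        r=np.hypot(p[0],p[1]); t=np.arctan2(r,p[2]); return np.array([c['cx'],c['cy']])+f*t*p[:2]/max(r,1e-9)
    return np.array([c['cx'],c['cy']])+f*p[:2]/p[2]
E
python3 - <<'E'
from h import *
t=cv2.imread('pics/top0.png')
cv2.imwrite('pics/c1.png',cv2.resize(t[165:285,220:285],None,fx=5,fy=5,interpolation=cv2.INTER_CUBIC))
cv2.imwrite('pics/c2.png',cv2.resize(t[175:265,345:455],None,fx=6,fy=6,interpolation=cv2.INTER_CUBIC))
for uv,z in (((257,188),.09),((251,222),.08),((246,257),.08),((392,222),.054),((314,120),.05),((120,180),.02)): print(uv,onz('top',uv,z))
E
```

```text
(257, 188) [0.59620906 0.13757407 0.09      ]
(251, 222) [0.5231336  0.15175411 0.08      ]
(246, 257) [0.4480365  0.16342176 0.08      ]
(392, 222) [ 0.52039795 -0.16274695  0.054     ]
(314, 120) [0.7608957  0.00290244 0.05      ]
(120, 180) [0.63161433 0.45852669 0.02      ]
```

View pics/c1.png

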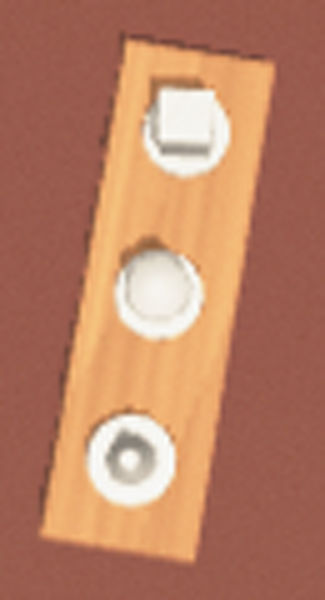

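View pics/c2.png

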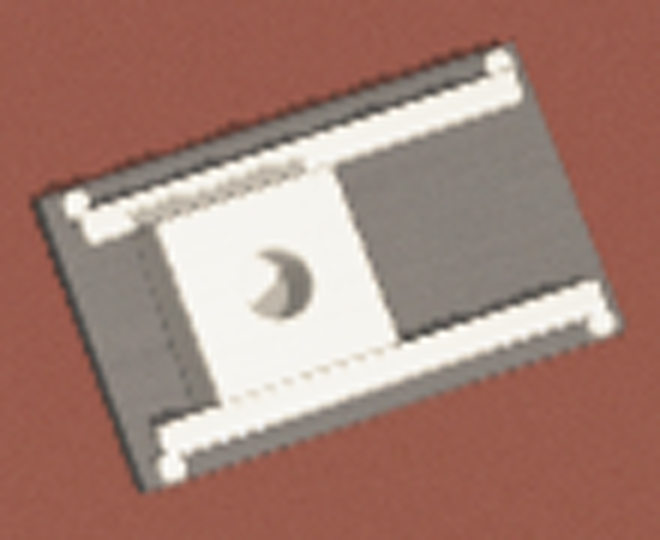

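```bash
cat >> h.py <<'E'
def delta(Rt,pt,R0=None,p0=None):
    o=get_obs(); 
    if R0 is None: R0=R.from_rotvec(o['orientation'])
    if p0 is None: p0=o['tcp_pos']
    return (R0.inv()*Rt).as_rotvec(), R0.inv().apply(np.asarray(pt)-p0)
def down(psi): # tool x down, tool y = (cos psi, sin psi,0)
    x=np.array([0,0,-1.]); y=np.array([np.cos(psi),np.sin(psi),0]); return R.from_matrix(np.c_[x,y,np.cross(x,y)])
E
python3 - <<'E'
from h import *
np.set_printoptions(precision=4,suppress=True)
o=get_obs(); M=R.from_rotvec(o['orientation']).as_matrix(); print(M)
off=np.array([345,175])
C=[onz('top',np.array(c)/6+off,.014)[:2] for c in((35,200),(512,40),(622,325),(145,490))]
C=np.array(C);print(C,C.mean(0),[np.linalg.norm(C[i]-C[i-1]) for i in range(4)])
for i in range(4): d=C[i]-C[i-1]; print(np.degrees(np.arctan2(d[1],d[0])))
B=[onz('top',np.array(c)/6+off,.054)[:2] for c in((160,228),(335,165),(398,340),(222,405))]
B=np.array(B);print(B.mean(0),[np.linalg.norm(B[i]-B[i-1]) for i in range(4)])
print(onz('top',np.array((280,284))/6+off,.054))
off=np.array([220,165])
for c in ((162,90),(210,90),(210,145),(160,145)): print(onz('top',np.array(c)/5+off,.09))
K=[onz('top',np.array(c)/5+off,.03)[:2] for c in ((125,38),(275,65),(195,562),(40,535))]
K=np.array(K); print(K.mean(0)); d=(K[0]+K[1]-K[2]-K[3])/2; print(d,np.degrees(np.arctan2(d[1],d[0])))
print(o['contact_force'])
psi=np.arctan2(M[1,1],M[0,1]); print(np.degrees(psi))
print(delta(down(psi),[.59,.14,.24]))
for p in (90,-90): print(p,delta(down(np.radians(p)),[.59,.14,.24]))
E
```

```text
[[-0.0004  0.3257  0.9455]
 [-0.0014  0.9455 -0.3257]
 [-1.     -0.0014  0.0001]]
[[ 0.5571 -0.0804]
 [ 0.6173 -0.2709]
 [ 0.5049 -0.305 ]
 [ 0.4449 -0.1172]] [ 0.5311 -0.1934] [np.float64(0.11810598857629889), np.float64(0.19982417329981994), np.float64(0.11746543892512203), np.float64(0.1971994479438716)]
18.163957900895948
-72.44649797936138
-163.113504079627
107.7399773114122
[ 0.5197 -0.1615] [np.float64(0.06880762816651086), np.float64(0.07068512764503103), np.float64(0.06851467057006774), np.float64(0.07058302629231317)]
[ 0.5197 -0.162   0.054 ]
[0.6074 0.1475 0.09  ]
[0.6071 0.1265 0.09  ]
[0.5828 0.1269 0.09  ]
[0.5832 0.1486 0.09  ]
[0.5225 0.1508]
[ 0.2265 -0.0406] -10.150264444044506
[ 0.2904 -0.0343  0.2178]
70.99017272534618
(array([0.    , 0.0001, 0.0014]), array([-0.0089, -0.35  ,  0.5122]))
90 (array([-0.3318, -0.0002,  0.0014]), array([-0.0089, -0.35  ,  0.5122]))
-90 (array([2.8098, 0.002 , 0.0002]), array([-0.0089, -0.35  ,  0.5122]))
```

Emit:
apply_moves(series="0 0 0 0 -0.01 0.015 1; -0.03 0 0 0 -0.035 0.05 1; -0.06 0 0 0 -0.07 0.1 1; -0.1 0 0 0 -0.105 0.15 1; -0.14 0 0 0 -0.14 0.2 1; -0.18 0 0 0 -0.175 0.25 1; -0.22 0 0 0 -0.21 0.3 1; -0.26 0 0 0 -0.245 0.35 1; -0.3 0 0 0 -0.28 0.405 1; -0.32 0 0 0 -0.315 0.46 1; -0.332 0 0 0 -0.34 0.5 1; -0.332 0 0.0014 -0.009 -0.35 0.512 1")

```text
clock: 1.65
tcp_pos: [0.591, 0.1345, 0.2398]
orientation: [0.005, 1.571, -0.006]
contact_force: [0.6, -0.6, 0.5]
grip_width: 0.0855
```

```bash
python3 - <<'E'
from h import *
o=get_obs(); c=camera_info('wrist'); cv2.imwrite('pics/w1.png',grab_frame('wrist')); o=get_obs()
import pickle; pickle.dump((o,c),open('w1.pkl','wb'))
print(o['clock'],o['tcp_pos'],R.from_rotvec(o['orientation']).as_matrix().round(4),o['contact_force'])
E
```

```text
1.7 [0.5919807  0.13459867 0.24158404] [[ 2.1e-03  6.9e-03  1.0e+00]
 [-3.0e-04  1.0e+00 -6.9e-03]
 [-1.0e+00 -3.0e-04  2.1e-03]] [ 1.09467555 -1.64141374  0.2926012 ]
```

View pics/w1.png

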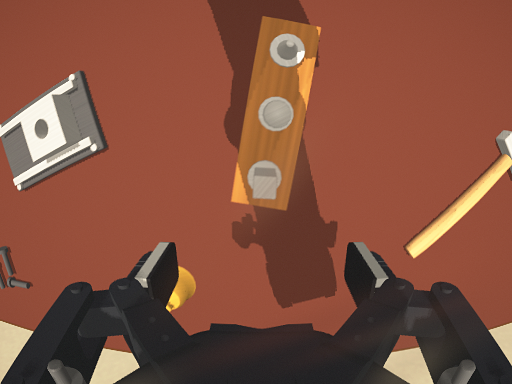

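The wrist view shows the square head at about (264,183), the dome at (275,113), the cone at (287,50), and the bore at (41,128). I'll zoom in on the head.

```bash
python3 - <<'E'
from h import *
t=cv2.imread('pics/w1.png')
cv2.imwrite('pics/c3.png',cv2.resize(t[150:220,225:305],None,fx=8,fy=8,interpolation=cv2.INTER_CUBIC))
E
```

```text
(no output)
```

View pics/c3.png

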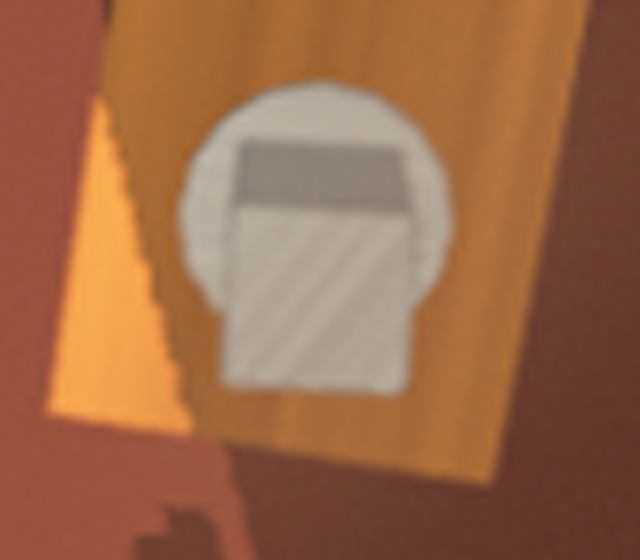

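```bash
python3 - <<'E'
from h import *
import pickle
o,c=pickle.load(open('w1.pkl','rb'))
np.set_printoptions(precision=4,suppress=True)
C=np.array([onz('wrist',(np.array(p)+.0)/8+[225,150],.09,c) for p in ((232,206),(411,211),(409,390),(223,385))])
print(C,C.mean(0),[np.linalg.norm(C[i]-C[i-1]) for i in range(4)])
for i in range(4): d=C[i]-C[i-1]; print(np.degrees(np.arctan2(d[1],d[0])))
for p in ((240,142),(405,148)): print(onz('wrist',np.array(p)/8+[225,150],.044,c))
print('tcp ray px',proj('wrist',o['tcp_pos'],c),proj('wrist',o['tcp_pos']+[0,0,-.15],c))
print('bore',onz('wrist',(41,128),.054,c))
print(delta(down(np.radians(90)),[C.mean(0)[0],C.mean(0)[1],.13]))
E
```

```text
[[0.5849 0.1278 0.09  ]
 [0.5857 0.1504 0.09  ]
 [0.6093 0.1503 0.09  ]
 [0.6085 0.1263 0.09  ]] [0.5971 0.1387 0.09  ] [np.float64(0.023648873286815905), np.float64(0.022625643530024615), np.float64(0.023653698959836607), np.float64(0.023997704226530678)]
176.45492942974695
88.02495220519535
-0.22077085228747156
-91.98129717062356
[0.5856 0.1279 0.044 ]
[0.5867 0.1518 0.044 ]
tcp ray px [260.3716 251.1151] [260.7757 182.8889]
bore [ 0.52   -0.1608  0.054 ]
(array([-0.0069,  0.0021,  0.0003]), array([0.1116, 0.0042, 0.0049]))
```

Emit:
apply_moves(series="0.019 0.002 0 0.03 0.004 0.005 0.7; 0.019 0.002 0 0.06 0.004 0.005 0.7; 0.019 0.002 0 0.09 0.004 0.005 0.7; 0.019 0.002 0 0.09 0.004 0.005 0.7; 0.019 0.002 0 0.09 0.004 0.005 0.7; 0.019 0.002 0 0.09 0.004 0.005 0.7")

```text
clock: 2.45
tcp_pos: [0.5958, 0.1451, 0.152]
orientation: [0.017, 1.57, -0.013]
contact_force: [0.3, -0.2, 0.5]
grip_width: 0.0598
```

```bash
python3 - <<'E'
from h import *
np.set_printoptions(precision=4,suppress=True)
c=camera_info('wrist'); cv2.imwrite('pics/w2.png',grab_frame('wrist')); o=get_obs()
print(o['clock'],o['tcp_pos'],o['grip_width'],o['contact_force'])
print(delta(down(np.radians(88.5)),[.597,.139,.052]))
E
```

```text
2.5 [0.5957 0.145  0.1518] 0.06023502121609903 [ 0.2056  0.5242 -0.4471]
(array([ 0.0075,  0.0004, -0.0024]), array([ 0.0998, -0.0062,  0.0014]))
```

View pics/w2.png

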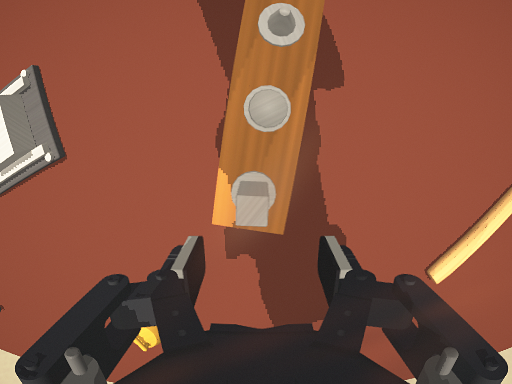

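```bash
python3 - <<'E'
from h import *
np.set_printoptions(precision=4,suppress=True)
t=cv2.imread('pics/w2.png')
cv2.imwrite('pics/c4.png',cv2.resize(t[160:240,215:305],None,fx=7,fy=7,interpolation=cv2.INTER_CUBIC))
o=get_obs();print(o['tcp_pos'])
print(proj('wrist',[.597,.139,.09]), onz('wrist',(252,210),.09))
E
```

```text
[0.5957 0.145  0.1518]
[252.071  211.9826] [0.5955 0.139  0.09  ]
```

View pics/c4.png

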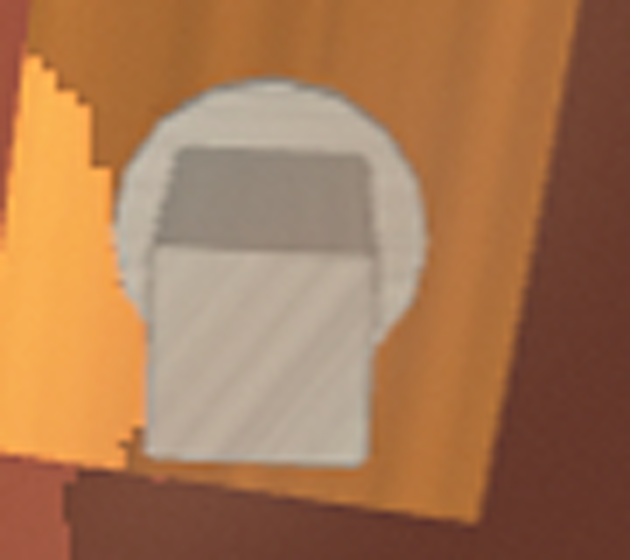

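The head's top face is centred at (252,210.6) and turned about 2° from the tool. I'll correct for that and go down.

Emit:
apply_moves(series="0.033 0 -0.002 0.02 -0.006 0.001 0.6; 0.033 0 -0.002 0.04 -0.006 0.001 0.6; 0.033 0 -0.002 0.06 -0.006 0.001 0.6; 0.033 0 -0.002 0.08 -0.006 0.001 0.6; 0.033 0 -0.002 0.095 -0.006 0.001 0.6; 0.033 0 -0.002 0.099 -0.006 0.001 0.6; 0.033 0 -0.002 0.099 -0.006 0.001 0.6; 0.033 0 -0.002 0.099 -0.006 0.001 0.6", force=60)

```text
clock: 3.5
tcp_pos: [0.5963, 0.1389, 0.052]
orientation: [0.041, 1.571, -0.041]
contact_force: [0.4, 0.6, 0.6]
grip_width: 0.0513
```

```bash
python3 - <<'E'
from h import *
np.set_printoptions(precision=4,suppress=True)
cv2.imwrite('pics/w3.png',grab_frame('wrist')); o=get_obs()
print(o['clock'],o['tcp_pos'],o['grip_width'],o['contact_force'])
print(delta(down(np.radians(87)),[.5965,.139,.052]))
E
```

```text
3.55 [0.5962 0.1389 0.052 ] 0.051197617457614995 [-0.8377 -0.0234  0.0419]
(array([ 0.0005, -0.0006,  0.0002]), array([-0.    ,  0.0001,  0.0003]))
```

View pics/w3.png

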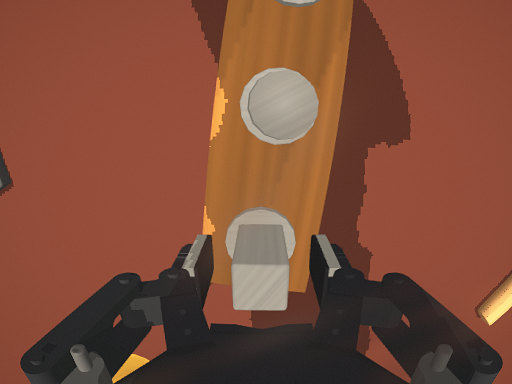

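The head sits centred between the pads, so I'll close and lift.

Emit:
apply_moves(series="0 0 0 0 0 0 0.4; 0 0 0 0 0 0 0.2; 0 0 0 0 0 0 0.2; 0 0 0 0 0 0 0.1; 0 0 0 0 0 0 0; 0 0 0 0 0 0 0; 0 0 0 0 0 0 0; 0 0 0 0 0 0 0", force=80)

```text
clock: 4.55
tcp_pos: [0.596, 0.1388, 0.0518]
orientation: [0.041, 1.572, -0.041]
contact_force: [-1.0, -0.6, 5.8]
grip_width: 0.0231
```

Emit:
apply_moves(series="0 0 0 -0.005 0 0 0; 0 0 0 -0.015 0 0 0; 0 0 0 -0.03 0 0 0; 0 0 0 -0.06 0 0 0; 0 0 0 -0.09 0 0 0; 0 0 0 -0.12 0 0 0; 0 0 0 -0.13 0 0 0; 0 0 0 -0.13 0 0 0; 0 0 0 -0.13 0 0 0")

```text
clock: 5.68
tcp_pos: [0.595, 0.1386, 0.18]
orientation: [0.04, 1.574, -0.042]
contact_force: [0.5, -0.6, -4.2]
grip_width: 0.0232
```

```bash
python3 - <<'E'
from h import *
np.set_printoptions(precision=4,suppress=True)
cv2.imwrite('pics/w4.png',grab_frame('wrist'));cv2.imwrite('pics/s4.png',grab_frame('scene')); o=get_obs()
print(o['clock'],o['tcp_pos'],o['grip_width'],o['contact_force'],o['moment'],o['joints'])
# bed frame
a=np.radians(17.4)
print(delta(down(np.radians(87)),[.52,-.1615,.19]))
E
```

```text
5.775 [0.5951 0.1386 0.1799] 0.02293135925627822 [ 0.9735 -0.4422 -3.5915] [0.0079 0.0138 0.0236] [-0.4791  0.4295  0.1954  1.7727 -0.0992  0.9533  1.2758]
(array([ 0.0006, -0.0041,  0.0016]), array([-0.0093, -0.3036, -0.0595]))
```

View pics/w4.png

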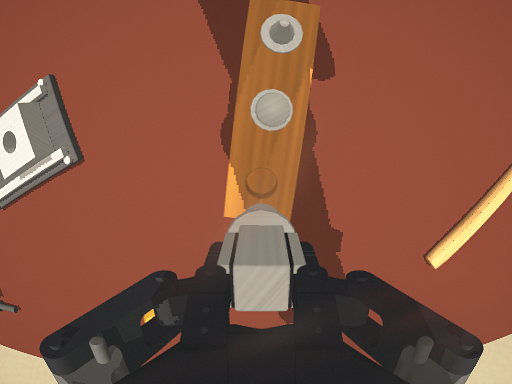

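View pics/s4.png

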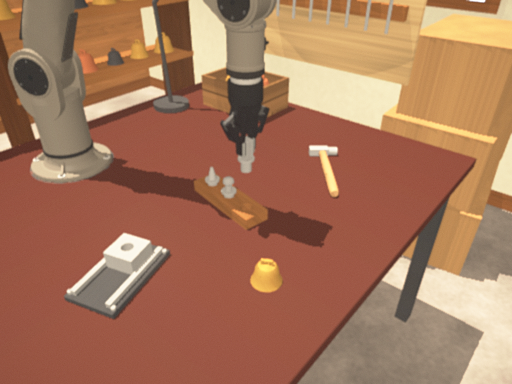

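The stake is lifted with its foot clear, and the other stakes stand undisturbed. Next I'll move to a hover beside the block with the tool's axes lined up with the bed's.

```bash
python3 - <<'E'
from h import *
np.set_printoptions(precision=4,suppress=True)
print(delta(down(np.radians(107.4)),[.575,-.145,.18]))
E
```

```text
(array([-0.3555, -0.0043,  0.0009]), array([ 0.0004, -0.2843, -0.0054]))
```

Emit:
apply_moves(series="-0.03 0 0 0 -0.015 0 0; -0.07 0 0 0 -0.05 -0.001 0; -0.12 0 0 0 -0.09 -0.002 0; -0.18 0 0 0 -0.13 -0.003 0; -0.23 0 0 0 -0.17 -0.004 0; -0.28 0 0 0 -0.21 -0.005 0; -0.32 0 0 0 -0.245 -0.005 0; -0.345 -0.003 0 0 -0.27 -0.005 0; -0.355 -0.004 0.001 0 -0.284 -0.005 0; -0.355 -0.004 0.001 0 -0.284 -0.005 0; -0.355 -0.004 0.001 0 -0.284 -0.005 0; -0.355 -0.004 0.001 0 -0.284 -0.005 0", force=90)

```text
clock: 7.28
tcp_pos: [0.5765, -0.1429, 0.1814]
orientation: [-0.238, 1.555, 0.24]
contact_force: [-1.2, -0.3, -2.9]
grip_width: 0.0234
```

```bash
python3 - <<'E'
from h import *
import pickle
np.set_printoptions(precision=4,suppress=True)
c=camera_info('wrist');cv2.imwrite('pics/w5.png',grab_frame('wrist')); cv2.imwrite('pics/s5.png',grab_frame('scene'));o=get_obs()
pickle.dump((o,c),open('w5.pkl','wb'))
print(o['clock'],o['tcp_pos'],R.from_rotvec(o['orientation']).as_matrix(),o['contact_force'],o['moment'],o['joints'])
t=cv2.imread('pics/w5.png'); 
E
```

```text
7.375 [ 0.5764 -0.1435  0.1815] [[ 0.002  -0.3     0.9539]
 [ 0.0012  0.9539  0.3   ]
 [-1.      0.0006  0.0022]] [-0.7395  0.5441 -3.4034] [-0.032  -0.0215 -0.0389] [-0.0106  0.3979  0.1939  1.817  -0.0949  0.9338  2.1004]
```

View pics/w5.png

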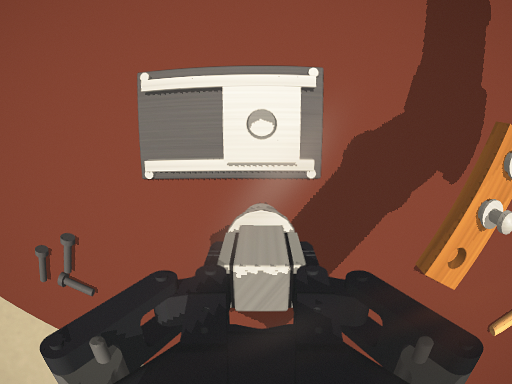

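The wrist view shows the bore at about (262,124) and the bed square to the image. I'll measure it precisely.

```bash
python3 - <<'E'
import cv2
t=cv2.imread('pics/w5.png'); cv2.imwrite('pics/c5.png',cv2.resize(t[60:190,210:330],None,fx=5,fy=5,interpolation=cv2.INTER_CUBIC))
cv2.imwrite('pics/c5b.png',cv2.resize(t[98:150,235:290],None,fx=11,fy=11,interpolation=cv2.INTER_CUBIC))
E
```

```text
(no output)
```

View pics/c5.png

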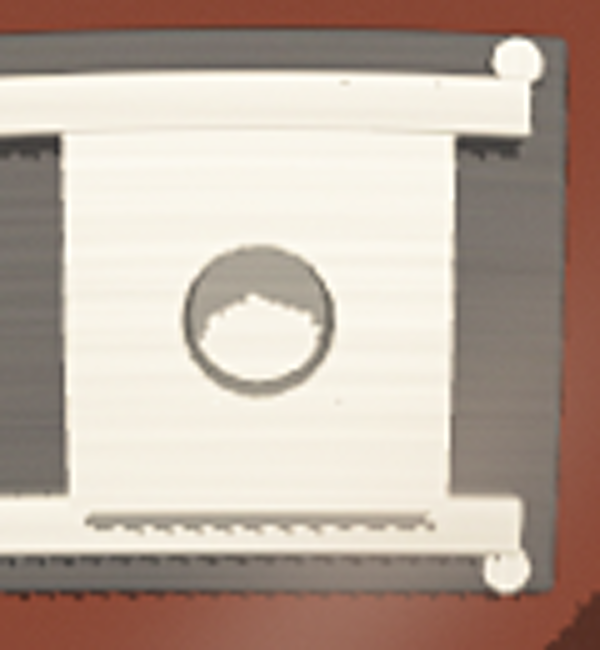

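View pics/c5b.png

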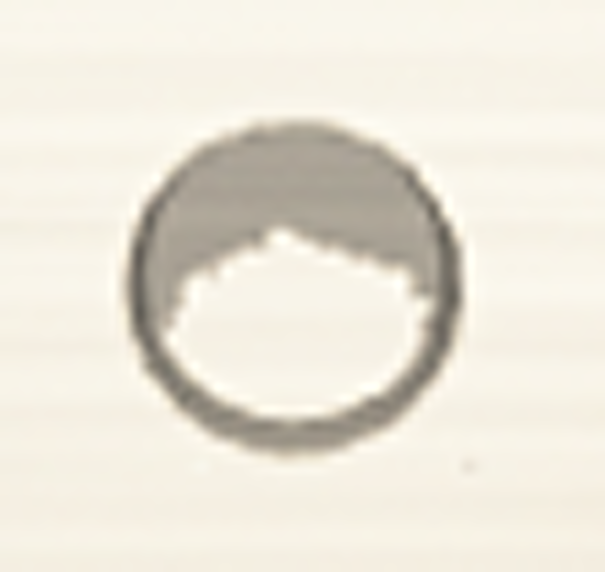

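```bash
python3 - <<'E'
from h import *
import pickle
np.set_printoptions(precision=4,suppress=True)
o,c=pickle.load(open('w5.pkl','rb'))
t=cv2.imread('pics/w5.png'); g=cv2.cvtColor(t,cv2.COLOR_BGR2GRAY)
roi=(g[98:150,235:290]<215).astype(np.uint8)
roi=cv2.morphologyEx(roi,cv2.MORPH_OPEN,np.ones((2,2),np.uint8)) if 0 else roi
cs,_=cv2.findContours(roi,cv2.RETR_EXTERNAL,cv2.CHAIN_APPROX_NONE); k=max(cs,key=cv2.contourArea)[:,0]+[235,98]
print(cv2.boundingRect(k.astype(np.int32)))
P=np.array([onz('wrist',p,.054,c)[:2] for p in k])
(cx,cy),r=cv2.minEnclosingCircle(P.astype(np.float32)*1000); print('bore',cx,cy,r, cv2.fitEllipse(P.astype(np.float32)*1000))
off=np.array([235,98])
for q in ((127,288),(461,288),(294,120),(294,456)): print(onz('wrist',(np.array(q)+.5)/11-.5+off,.054,c))
# head
cv2.imwrite('pics/c6.png',cv2.resize(t[195:325,205:315],None,fx=5,fy=5,interpolation=cv2.INTER_CUBIC))
# bed y axis from block edges / bed corners
def pt(q,z): return onz('wrist',(np.array(q)+.5)/5-.5+[210,60],z,c)[:2]
for a,b,z in (((62,135),(68,495),.054),((456,135),(449,495),.054)):
    d=pt(a,z)-pt(b,z); print(np.degrees(np.arctan2(d[1],d[0])),pt(a,z),pt(b,z))
M=R.from_rotvec(o['orientation']).as_matrix()
for d in (-.0382,): 
  for yy in(-.012,.012):
    for zz in (-.012,.012): print(yy,zz,proj('wrist',o['tcp_pos']+M@[d,yy,zz],c))
E
```

```text
(246, 109, 31, 31)
bore 520.0241088867188 -159.67405700683594 13.960332870483398 ((519.972412109375, -159.76248168945312), (26.908321380615234, 27.141023635864258), 168.79469299316406)
[ 0.524  -0.1728  0.054 ]
[ 0.5158 -0.1467  0.054 ]
[ 0.5067 -0.1639  0.054 ]
[ 0.5333 -0.1555  0.054 ]
-162.46191850376428 [ 0.4978 -0.2037] [ 0.561  -0.1837]
-162.6770368893238 [ 0.4765 -0.1362] [ 0.5398 -0.1165]
-0.012 -0.012 [228.9191 262.7027]
-0.012 0.012 [231.5999 309.1494]
0.012 -0.012 [288.3898 262.782 ]
0.012 0.012 [286.0186 309.2458]
```

View pics/c6.png

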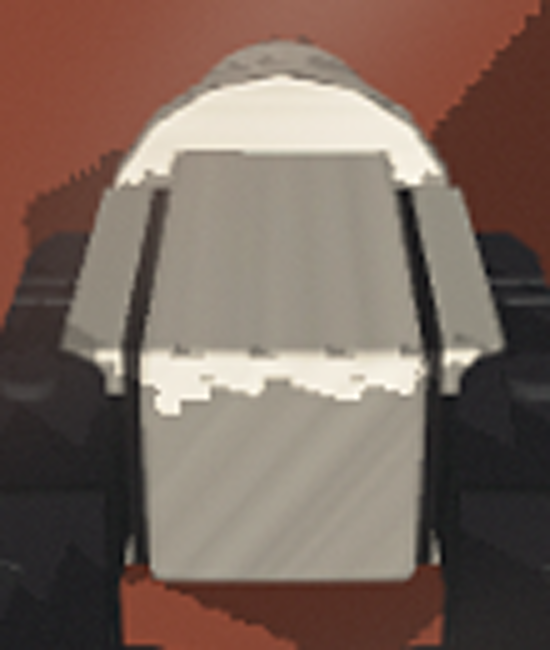

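```bash
cat >> h.py <<'E'
PSI=np.radians(107.4); BX=np.array([np.cos(PSI-np.pi/2),np.sin(PSI-np.pi/2),0]); BY=np.array([np.cos(PSI),np.sin(PSI),0])
BORE=np.array([.5194,-.1614,0.]); L=.0418
def foot(o):
    M=R.from_rotvec(o['orientation']); f=o['tcp_pos']+M.apply([L,0,0]); a=M.apply([-1,0,0])
    d=f-BORE; return np.array([d@BX*1e3,d@BY*1e3,f[2]*1e3]), np.array([a@BX,a@BY])
def goal(th,bx,by,z):  # mm offsets of foot from BORE; tilt th about tool z
    Rt=down(PSI)*R.from_rotvec([0,0,th]); F=BORE+BX*bx*1e-3+BY*by*1e-3+np.array([0,0,z*1e-3])
    return Rt,F-Rt.apply([L,0,0])
def st():
    o=get_obs(); f,a=foot(o); fc=o['contact_force']
    print('t',o['clock'],'foot(bed mm)',f.round(2),'lean',a.round(4),'F bed',np.round([fc@BX,fc@BY,fc[2]],2),'mom',(R.from_matrix(np.c_[BX,BY,[0,0,1]]).inv().apply(o['moment'])).round(3),'w',round(o['grip_width'],4))
E
python3 - <<'E'
from h import *
np.set_printoptions(precision=4,suppress=True)
st(); print(delta(*goal(.2,0,2,75)))
E
```

```text
t 7.375 foot(bed mm) [ 59.85   0.09 139.66] lean [-0.0022 -0.0006] F bed [-0.54  0.74 -3.4 ] mom [-0.037 -0.011 -0.039] w 0.0233
(array([0.0012, 0.0021, 0.1994]), array([ 0.0654, -0.0063, -0.0599]))
```

Emit:
apply_moves(series="0 0 0.03 0 0 -0.012 0; 0 0 0.08 0 -0.003 -0.03 0; 0 0.002 0.13 0.01 -0.006 -0.048 0; 0 0.002 0.18 0.025 -0.006 -0.058 0; 0 0.002 0.2 0.04 -0.006 -0.06 0; 0 0.002 0.2 0.055 -0.006 -0.06 0; 0 0.002 0.2 0.064 -0.006 -0.06 0; 0 0.002 0.2 0.065 -0.006 -0.06 0; 0 0.002 0.2 0.065 -0.006 -0.06 0; 0 0.002 0.2 0.065 -0.006 -0.06 0")

```text
clock: 8.62
tcp_pos: [0.5213, -0.1681, 0.1169]
orientation: [-0.082, 1.581, 0.395]
contact_force: [-0.5, 0.0, -4.0]
grip_width: 0.0233
```

```bash
python3 - <<'E'
from h import *
np.set_printoptions(precision=4,suppress=True)
cv2.imwrite('pics/w6.png',grab_frame('wrist'));cv2.imwrite('pics/s6.png',grab_frame('scene'));
s=cv2.imread('pics/s6.png'); cv2.imwrite('pics/c7.png',cv2.resize(s[180:320,50:190],None,fx=4,fy=4,interpolation=cv2.INTER_CUBIC))
st(); print(delta(*goal(.2,0,2,60)))
E
```

```text
t 8.725 foot(bed mm) [-0.28  1.32 75.87] lean [-0.001  -0.1984] F bed [ 0.11  0.27 -3.77] mom [-0.458  0.007  0.035] w 0.0228
(array([-0.    ,  0.001 ,  0.0003]), array([ 0.0157, -0.0025,  0.0003]))
```

View pics/w6.png

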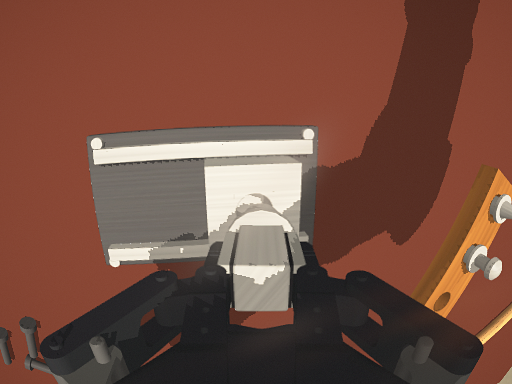

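View pics/c7.png

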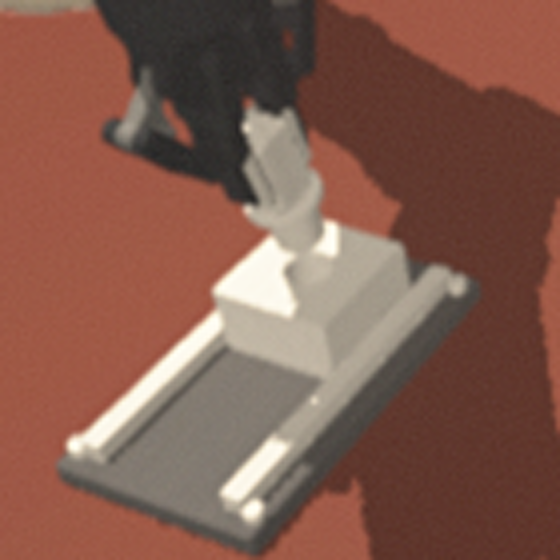

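Emit:
apply_moves(series="0 0.001 0 0.006 -0.001 0 0; 0 0.001 0 0.012 -0.002 0 0; 0 0.001 0 0.0165 -0.003 0 0; 0 0.001 0 0.0185 -0.003 0 0; 0 0.001 0 0.0185 -0.003 0 0; 0 0.001 0 0.0185 -0.003 0 0")

```text
clock: 9.48
tcp_pos: [0.5208, -0.1675, 0.0977]
orientation: [-0.082, 1.583, 0.395]
contact_force: [-0.1, -0.7, -4.3]
grip_width: 0.0232
```

```bash
python3 - <<'E'
from h import *
np.set_printoptions(precision=4,suppress=True)
st(); print(delta(*goal(.2,0,2,53.5)))
E
```

```text
t 9.475 foot(bed mm) [-0.52  2.12 56.77] lean [ 0.0006 -0.1988] F bed [-0.3  -0.61 -4.25] mom [-0.39   0.012 -0.033] w 0.0232
(array([-0.0002, -0.0006, -0.0001]), array([ 0.0032, -0.0008,  0.0005]))
```

Emit:
apply_moves(series="0 0 0 0.0006 -0.0002 0.0002 0; 0 0 0 0.0012 -0.0003 0.0004 0; 0 0 0 0.0018 -0.0004 0.0005 0; 0 0 0 0.0018 -0.0004 0.0005 0")

```text
clock: 9.98
tcp_pos: [0.5211, -0.1673, 0.0957]
orientation: [-0.082, 1.583, 0.395]
contact_force: [-0.6, -0.7, -2.9]
grip_width: 0.0232
```

```bash
python3 -c "
from h import *
st()"
```

```text
t 9.975 foot(bed mm) [-0.2   2.24 54.76] lean [ 0.0009 -0.199 ] F bed [-0.76 -0.52 -2.93] mom [-0.438  0.076  0.034] w 0.0232
```

Emit:
apply_moves(series="0 0 0 0.0006 -0.0001 0 0; 0 0 0 0.0012 -0.0002 0 0; 0 0 0 0.0016 -0.0003 0 0; 0 0 0 0.0016 -0.0003 0 0")

```text
clock: 10.48
tcp_pos: [0.5211, -0.1673, 0.0941]
orientation: [-0.082, 1.583, 0.395]
contact_force: [0.1, -0.1, -4.8]
grip_width: 0.0233
```

```bash
python3 -c "
from h import *
cv2.imwrite('pics/w7.png',grab_frame('wrist'))
st()"
```

```text
t 10.525 foot(bed mm) [-0.16  2.21 53.17] lean [ 0.0008 -0.199 ] F bed [ 0.39  0.26 -4.35] mom [-0.35   0.047 -0.009] w 0.0228
```

View pics/w7.png

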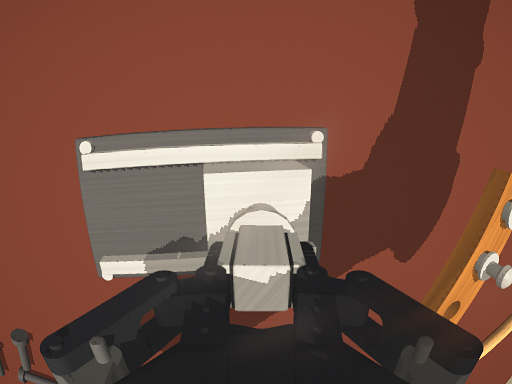

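No contact so far, and the low edge should be about 3 mm down in the bore. Now I'll feel sideways, +x then −x.

Emit:
apply_moves(series="0 0 0 0 0 0.0003 0; 0 0 0 0 0 0.0006 0; 0 0 0 0 0 0.0009 0; 0 0 0 0 0 0.0009 0")

```text
clock: 11.02
tcp_pos: [0.522, -0.167, 0.0942]
orientation: [-0.082, 1.583, 0.395]
contact_force: [0.0, 0.0, -4.7]
grip_width: 0.023
```

```bash
python3 -c "
from h import *
st()"
```

```text
t 11.025 foot(bed mm) [ 0.79  2.18 53.22] lean [ 0.0007 -0.1989] F bed [ 0.01  0.03 -4.73] mom [-0.377  0.005 -0.027] w 0.023
```

Emit:
apply_moves(series="0 0 0 0 0 0.0003 0; 0 0 0 0 0 0.0006 0; 0 0 0 0 0 0.0008 0; 0 0 0 0 0 0.0008 0")

```text
clock: 11.52
tcp_pos: [0.5225, -0.1668, 0.0941]
orientation: [-0.082, 1.584, 0.395]
contact_force: [-1.1, -0.1, -3.0]
grip_width: 0.0229
```

```bash
python3 -c "
from h import *
st()"
```

```text
t 11.525 foot(bed mm) [ 1.34  2.21 53.16] lean [ 0.0011 -0.199 ] F bed [-1.09  0.27 -3.03] mom [-0.376  0.176  0.063] w 0.0229
```

Emit:
apply_moves(series="0 0 0 0 0 0.0002 0; 0 0 0 0 0 0.0005 0; 0 0 0 0 0 0.0005 0")

```text
clock: 11.9
tcp_pos: [0.5228, -0.1667, 0.0941]
orientation: [-0.082, 1.584, 0.395]
contact_force: [-1.8, -1.3, -2.8]
grip_width: 0.0229
```

```bash
python3 -c "
from h import *
st()"
```

```text
t 11.9 foot(bed mm) [ 1.62  2.21 53.11] lean [ 0.0014 -0.1991] F bed [-2.16 -0.7  -2.79] mom [-0.36   0.603  0.137] w 0.0229
```

Emit:
apply_moves(series="0 0 0 0 0 -0.0004 0; 0 0 0 0 0 -0.0008 0; 0 0 0 0 0 -0.0012 0; 0 0 0 0 0 -0.0016 0; 0 0 0 0 0 -0.0016 0")

```text
clock: 12.52
tcp_pos: [0.522, -0.167, 0.0943]
orientation: [-0.082, 1.583, 0.395]
contact_force: [0.4, 0.2, -4.3]
grip_width: 0.0229
```

```bash
python3 -c "
from h import *
st()"
```

```text
t 12.525 foot(bed mm) [ 0.79  2.17 53.31] lean [ 0.0002 -0.1987] F bed [ 0.44  0.08 -4.25] mom [-0.398  0.035 -0.001] w 0.0229
```

Emit:
apply_moves(series="0 0 0 0 0 -0.0003 0; 0 0 0 0 0 -0.0006 0; 0 0 0 0 0 -0.0008 0; 0 0 0 0 0 -0.0008 0")

```text
clock: 13.02
tcp_pos: [0.5209, -0.1673, 0.0942]
orientation: [-0.082, 1.583, 0.395]
contact_force: [0.8, -1.4, -4.8]
grip_width: 0.0231
```

```bash
python3 -c "
from h import *
st()"
```

```text
t 13.025 foot(bed mm) [-0.34  2.2  53.22] lean [ 0.0007 -0.1989] F bed [ 0.34 -1.6  -4.84] mom [-0.407 -0.055 -0.025] w 0.0231
```

Emit:
apply_moves(series="0 0 0 0 0 -0.0003 0; 0 0 0 0 0 -0.0006 0; 0 0 0 0 0 -0.0008 0; 0 0 0 0 0 -0.0008 0")

```text
clock: 13.52
tcp_pos: [0.5205, -0.1675, 0.0943]
orientation: [-0.082, 1.583, 0.395]
contact_force: [0.9, 0.3, -4.1]
grip_width: 0.0229
```

```bash
python3 -c "
from h import *
st()"
```

```text
t 13.525 foot(bed mm) [-0.78  2.18 53.29] lean [ 0.0002 -0.1988] F bed [ 0.96  0.03 -4.14] mom [-0.336 -0.422 -0.07 ] w 0.0229
```

Emit:
apply_moves(series="0 0 0 0 0 -0.0003 0; 0 0 0 0 0 -0.0006 0; 0 0 0 0 0 -0.0006 0")

```text
clock: 13.9
tcp_pos: [0.5201, -0.1676, 0.0943]
orientation: [-0.082, 1.582, 0.395]
contact_force: [2.7, 1.1, -5.3]
grip_width: 0.0232
```

```bash
python3 -c "
from h import *
st()"
```

```text
t 13.9 foot(bed mm) [-1.13  2.21 53.35] lean [-0.0002 -0.1987] F bed [ 2.9   0.29 -5.27] mom [-0.374 -0.923 -0.178] w 0.0232
```

Emit:
apply_moves(series="0 0 0 0 0 0.0007 0; 0 0 0 0 0 0.0014 0; 0 0 0 -0.0001 -0.0005 0.0021 0; 0 0 0 -0.0002 -0.001 0.0021 0; 0 0 0 -0.0003 -0.0015 0.0021 0; 0 0 0 -0.0004 -0.002 0.0021 0; 0 0 0 -0.0004 -0.002 0.0021 0")

```text
clock: 14.78
tcp_pos: [0.5219, -0.1689, 0.094]
orientation: [-0.082, 1.584, 0.395]
contact_force: [-0.3, 1.2, -3.3]
grip_width: 0.0231
```

```bash
python3 -c "
from h import *
st()"
```

```text
t 14.775 foot(bed mm) [ 0.08  0.45 53.08] lean [ 0.0013 -0.1995] F bed [ 0.1   1.27 -3.31] mom [-0.108  0.071  0.006] w 0.0231
```

Emit:
apply_moves(series="0 0 0 0 -0.0003 0 0; 0 0 0 -0.0001 -0.0006 0 0; 0 0 0 -0.0002 -0.0008 0 0; 0 0 0 -0.0002 -0.0008 0 0")

```text
clock: 15.28
tcp_pos: [0.5221, -0.1692, 0.094]
orientation: [-0.081, 1.584, 0.396]
contact_force: [-2.4, 4.3, -3.3]
grip_width: 0.023
```

```bash
python3 -c "
from h import *
st()"
```

```text
t 15.275 foot(bed mm) [ 0.15  0.16 53.09] lean [ 0.0015 -0.2002] F bed [-1.    4.86 -3.3 ] mom [0.723 0.16  0.035] w 0.023
```

The −y wall is at about foot y = 0.55, in contact. I'll back off to centre and go a little deeper, still leaning.

Emit:
apply_moves(series="0 0 0 0.0002 0.0007 -0.0001 0; 0 0 0 0.0003 0.0014 -0.0001 0; 0 0 0 0.0004 0.002 -0.0001 0; 0 0 0 0.0009 0.0019 -0.0001 0; 0 0 0 0.0014 0.0018 -0.0001 0; 0 0 0 0.0019 0.0017 -0.0001 0; 0 0 0 0.0019 0.0017 -0.0001 0")

```text
clock: 16.15
tcp_pos: [0.5218, -0.1681, 0.0926]
orientation: [-0.082, 1.583, 0.395]
contact_force: [-0.0, -0.4, -3.8]
grip_width: 0.0228
```

```bash
python3 -c "
from h import *
st()"
```

```text
t 16.15 foot(bed mm) [ 0.26  1.2  51.67] lean [ 0.0007 -0.1987] F bed [-0.14 -0.41 -3.85] mom [-0.342  0.043 -0.031] w 0.0228
```

Free there, with the foot centre about 2 mm below the block's top while leaning 0.2 rad. Now to straighten about the foot in stages.

```bash
python3 -c "
from h import *
np.set_printoptions(precision=4,suppress=True)
for th,y in ((.15,1.15),(.1,1.1),(.05,1.0),(0,.95)): print(th,*delta(*goal(th,.25,y,51.7)))"
```

```text
0.15 [-0.0004 -0.0007 -0.05  ] [ 0.     0.002 -0.   ]
0.1 [-0.0004 -0.0007 -0.1   ] [ 0.0002  0.0041 -0.    ]
0.05 [-0.0004 -0.0007 -0.15  ] [ 0.0004  0.0061 -0.    ]
0 [-0.0003 -0.0007 -0.2   ] [ 0.0008  0.0081 -0.    ]
```

Emit:
apply_moves(series="0 0 -0.025 0 0.001 0 0; 0 0 -0.05 0 0.002 0 0; 0 0 -0.075 0.0001 0.003 0 0; 0 0 -0.1 0.0002 0.0041 0 0; 0 0 -0.1 0.0002 0.0041 0 0")

```text
clock: 16.77
tcp_pos: [0.5205, -0.1635, 0.0934]
orientation: [-0.162, 1.572, 0.317]
contact_force: [0.8, -0.1, -3.7]
grip_width: 0.0233
```

```bash
python3 -c "
from h import *
np.set_printoptions(precision=4,suppress=True)
st()
for th,y in ((.05,1.0),(0,.95)): print(th,*delta(*goal(th,.25,y,51.7)))"
```

```text
t 16.775 foot(bed mm) [ 0.39  1.82 51.84] lean [ 0.0008 -0.0994] F bed [ 0.73 -0.29 -3.69] mom [-0.188  0.022 -0.022] w 0.0233
0.05 [ 0.001  -0.0008 -0.0496] [ 0.0001  0.0012 -0.0002]
0 [ 0.0011 -0.0008 -0.0996] [ 0.0003  0.0033 -0.0002]
```

Emit:
apply_moves(series="0 0 0 0 0 0 0; 0 0 0 0 0 0 0")

```text
clock: 17.02
tcp_pos: [0.5205, -0.1642, 0.0932]
orientation: [-0.16, 1.572, 0.316]
contact_force: [-0.3, -0.4, -4.3]
grip_width: 0.0231
```

```bash
python3 -c "
from h import *
np.set_printoptions(precision=4,suppress=True)
st()
for th,y in ((.05,1.0),(0,.95)): print(th,*delta(*goal(th,.25,y,51.7)))"
```

```text
t 17.025 foot(bed mm) [ 0.21  1.13 51.65] lean [ 0.0008 -0.1002] F bed [-0.38 -0.35 -4.26] mom [-0.218  0.035  0.021] w 0.0231
0.05 [-0.0006 -0.0008 -0.0504] [-0.     0.002  0.   ]
0 [-0.0006 -0.0008 -0.1004] [0.0001 0.004  0.    ]
```

Settled where it should be. I'll finish straightening.

Emit:
apply_moves(series="0 0 -0.02 0 0.0008 0 0; 0 0 -0.04 0 0.0016 0 0; 0 0 -0.06 0 0.0024 0 0; 0 -0.001 -0.08 0.0001 0.0032 0 0; 0 -0.001 -0.1 0.0001 0.004 0 0; 0 -0.001 -0.1 0.0001 0.004 0 0; 0 -0.001 -0.1 0.0001 0.004 0 0")

```text
clock: 17.9
tcp_pos: [0.5194, -0.1603, 0.0936]
orientation: [-0.238, 1.557, 0.238]
contact_force: [-0.1, 0.8, -4.1]
grip_width: 0.0229
```

```bash
python3 -c "
from h import *
np.set_printoptions(precision=4,suppress=True)
cv2.imwrite('pics/w8.png',grab_frame('wrist'))
st()"
```

```text
t 17.95 foot(bed mm) [ 0.29  1.   51.81] lean [-0.0002 -0.0003] F bed [ 0.83 -0.66 -3.46] mom [ 0.016 -0.027 -0.016] w 0.0226
```

View pics/w8.png

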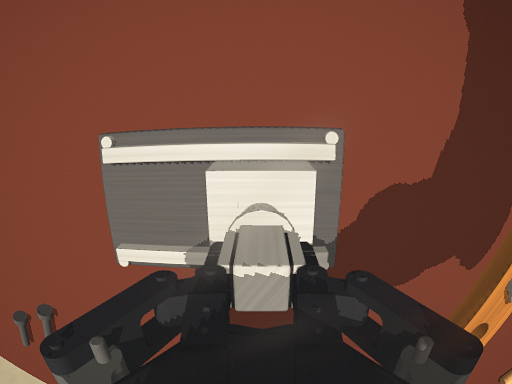

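Emit:
apply_moves(series="0 0 0 0.0008 0 0 0; 0 0 0 0.0016 0 0 0; 0 0 0 0.0024 0 0 0; 0 0 0 0.0024 0 0 0")

```text
clock: 18.45
tcp_pos: [0.5193, -0.1602, 0.0911]
orientation: [-0.238, 1.558, 0.239]
contact_force: [-0.2, 0.5, -3.8]
grip_width: 0.023
```

```bash
python3 -c "
from h import *
st()"
```

```text
t 18.45 foot(bed mm) [ 0.23  1.15 49.28] lean [-0.     -0.0004] F bed [-0.   0.5 -3.8] mom [-0.024  0.048  0.021] w 0.023
```

Emit:
apply_moves(series="0 0 0 0.001 0 0 0; 0 0 0 0.002 0 0 0; 0 0 0 0.003 0 0 0; 0 0 0 0.004 0 0 0; 0 0 0 0.004 0 0 0")

```text
clock: 19.08
tcp_pos: [0.5192, -0.1603, 0.0871]
orientation: [-0.238, 1.558, 0.238]
contact_force: [-0.2, 0.3, -4.0]
grip_width: 0.0232
```

```bash
python3 -c "
from h import *
st()"
```

```text
t 19.075 foot(bed mm) [ 0.18  1.16 45.29] lean [ 0.     -0.0004] F bed [-0.08  0.29 -3.96] mom [ 0.043  0.017 -0.013] w 0.0232
```

Emit:
apply_moves(series="0 0 0 0.001 0 0 0; 0 0 0 0.002 0 0 0; 0 0 0 0.003 0 0 0; 0 0 0 0.004 0 0 0; 0 0 0 0.004 0 0 0")

```text
clock: 19.7
tcp_pos: [0.5192, -0.1602, 0.0831]
orientation: [-0.238, 1.558, 0.239]
contact_force: [-0.5, 0.0, -4.7]
grip_width: 0.0233
```

```bash
python3 -c "
from h import *
st()"
```

```text
t 19.7 foot(bed mm) [ 0.19  1.16 41.27] lean [ 0.0001 -0.0004] F bed [-0.42  0.18 -4.72] mom [-0.002  0.007  0.014] w 0.0233
```

No resistance, so I'll keep going gently.

Emit:
apply_moves(series="0 0 0 0.001 0 0 0; 0 0 0 0.002 0 0 0; 0 0 0 0.003 0 0 0; 0 0 0 0.004 0 0 0; 0 0 0 0.005 0 0 0; 0 0 0 0.005 0 0 0")

```text
clock: 20.45
tcp_pos: [0.5193, -0.1602, 0.0781]
orientation: [-0.238, 1.558, 0.239]
contact_force: [-0.1, 0.1, -4.3]
grip_width: 0.023
```

```bash
python3 -c "
from h import *
st()"
```

```text
t 20.45 foot(bed mm) [ 0.22  1.17 36.26] lean [ 0.     -0.0004] F bed [-0.06  0.1  -4.35] mom [-0.004 -0.021 -0.021] w 0.023
```

Emit:
apply_moves(series="0 0 0 0.001 0 0 0; 0 0 0 0.002 0 0 0; 0 0 0 0.003 0 0 0; 0 0 0 0.004 0 0 0; 0 0 0 0.005 0 0 0; 0 0 0 0.005 0 0 0")

```text
clock: 21.2
tcp_pos: [0.5193, -0.1602, 0.0731]
orientation: [-0.238, 1.558, 0.238]
contact_force: [-0.4, -0.5, -5.4]
grip_width: 0.023
```

```bash
python3 -c "
from h import *
st()"
```

```text
t 21.2 foot(bed mm) [ 0.23  1.18 31.31] lean [-0.     -0.0003] F bed [-0.55 -0.34 -5.39] mom [-0.025 -0.011  0.038] w 0.023
```

Emit:
apply_moves(series="0 0 0 0.0006 0 0 0; 0 0 0 0.0012 0 0 0; 0 0 0 0.0018 0 0 0; 0 0 0 0.0024 0 0 0; 0 0 0 0.0024 0 0 0")

```text
clock: 21.82
tcp_pos: [0.5193, -0.1602, 0.0707]
orientation: [-0.238, 1.558, 0.238]
contact_force: [-0.3, -0.0, -3.6]
grip_width: 0.0231
```

```bash
python3 -c "
from h import *
st()"
```

```text
t 21.825 foot(bed mm) [ 0.23  1.16 28.93] lean [-0.     -0.0003] F bed [-0.26  0.06 -3.59] mom [-0.007 -0.003  0.006] w 0.0231
```

Emit:
apply_moves(series="0 0 0 0.0005 0 0 0; 0 0 0 0.001 0 0 0; 0 0 0 0.0015 0 0 0; 0 0 0 0.0015 0 0 0")

```text
clock: 22.32
tcp_pos: [0.5193, -0.1602, 0.0692]
orientation: [-0.238, 1.558, 0.238]
contact_force: [0.3, -0.0, -4.5]
grip_width: 0.0229
```

```bash
python3 -c "
from h import *
st()"
```

```text
t 22.325 foot(bed mm) [ 0.24  1.18 27.44] lean [-0.0001 -0.0003] F bed [ 0.26 -0.11 -4.53] mom [-0.068 -0.03   0.008] w 0.0229
```

Emit:
apply_moves(series="0 0 0 0.0004 0 0 0; 0 0 0 0.0008 0 0 0; 0 0 0 0.0012 0 0 0; 0 0 0 0.0012 0 0 0")

```text
clock: 22.82
tcp_pos: [0.5193, -0.1602, 0.0681]
orientation: [-0.238, 1.558, 0.238]
contact_force: [-0.7, -0.3, -3.7]
grip_width: 0.0226
```

```bash
python3 -c "
from h import *
st()"
```

```text
t 22.825 foot(bed mm) [ 0.28  1.15 26.26] lean [-0.0002 -0.0003] F bed [-0.75 -0.06 -3.7 ] mom [0.004 0.01  0.006] w 0.0226
```

Emit:
apply_moves(series="0 0 0 0.0003 0 0 0; 0 0 0 0.0006 0 0 0; 0 0 0 0.0006 0 0 0")

```text
clock: 23.2
tcp_pos: [0.5194, -0.1602, 0.0678]
orientation: [-0.238, 1.557, 0.238]
contact_force: [-1.0, 1.0, 2.2]
grip_width: 0.0231
```

```bash
python3 -c "
from h import *
st()"
```

```text
t 23.2 foot(bed mm) [ 0.38  1.1  26.03] lean [-0.0004 -0.0003] F bed [-0.6   1.26  2.19] mom [0.21  0.347 0.051] w 0.0231
```

The collar seated at foot height 26.0 mm with about 6 N. I'll ease the grip and open.

Emit:
apply_moves(series="0 0 0 0 0 0 0; 0 0 0 0 0 0 0.3; 0 0 0 0 0 0 0.4; 0 0 0 0 0 0 0.5; 0 0 0 0 0 0 0.6; 0 0 0 0 0 0 0.6; 0 0 0 0 0 0 0.6", force=20)

```text
clock: 24.08
tcp_pos: [0.5194, -0.1602, 0.0675]
orientation: [-0.238, 1.557, 0.238]
contact_force: [-0.1, 0.6, 0.9]
grip_width: 0.0513
```

```bash
python3 -c "
from h import *
cv2.imwrite('pics/w9.png',grab_frame('wrist'))
st()"
```

```text
t 24.125 foot(bed mm) [ 0.31  1.14 25.69] lean [-0.0002 -0.0002] F bed [-0.31  0.16 -0.18] mom [0.008 0.042 0.031] w 0.0517
```

View pics/w9.png

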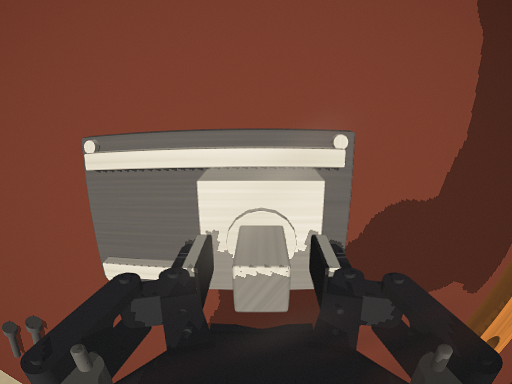

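The fingers are open and clear of the head at (262,270), and the collar lies on the block. Now to back straight up.

Emit:
apply_moves(series="0 0 0 -0.01 0 0 0.6; 0 0 0 -0.03 0 0 0.6; 0 0 0 -0.06 0 0 0.6; 0 0 0 -0.09 0 0 0.6; 0 0 0 -0.12 0 0.02 0.6; 0 0 0 -0.13 0 0.05 0.6; 0 0 0 -0.13 0 0.055 0.6; 0 0 0 -0.13 0 0.055 0.6; 0 0 0 -0.13 0 0.055 0.6")

```text
clock: 25.25
tcp_pos: [0.5704, -0.1444, 0.1968]
orientation: [-0.237, 1.56, 0.238]
contact_force: [-0.5, 0.2, 0.2]
grip_width: 0.0514
```

```bash
python3 -c "
from h import *
for n in ('wrist','scene','top'): cv2.imwrite(f'pics/{n}10.png',grab_frame(n))
s=cv2.imread('pics/scene10.png'); w=cv2.imread('pics/wrist10.png')
a=cv2.resize(s[200:320,50:180],(390,360),interpolation=cv2.INTER_CUBIC); b=cv2.resize(w[60:200,180:332],(390,360),interpolation=cv2.INTER_CUBIC)
cv2.imwrite('pics/c10.png',np.hstack([a,b]))
st(); print(get_obs()['tcp_pos'], proj('wrist',[*(BORE+BX*.0002+BY*.0011)[:2],.106]))
A=cv2.imread('pics/top0.png').astype(int);B=cv2.imread('pics/top10.png').astype(int)
"
```

```text
t 25.4 foot(bed mm) [ 54.28   0.94 155.38] lean [ 0.0008 -0.0006] F bed [-0.17  0.3  -1.6 ] mom [-0.01   0.056  0.019] w 0.051
[ 0.57095153 -0.14428295  0.19717641] [260.39827751 132.35080217]
```

View pics/c10.png

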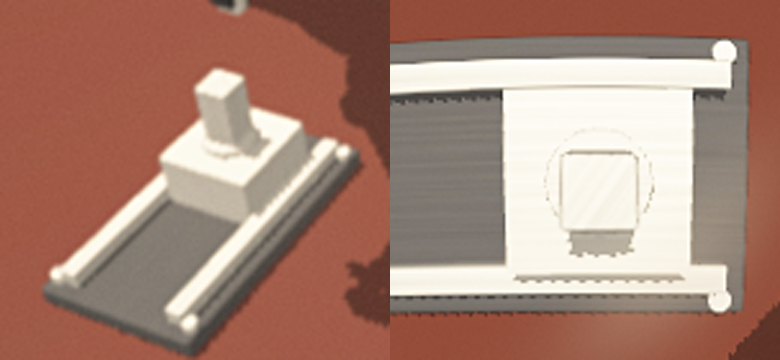

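View pics/top10.png

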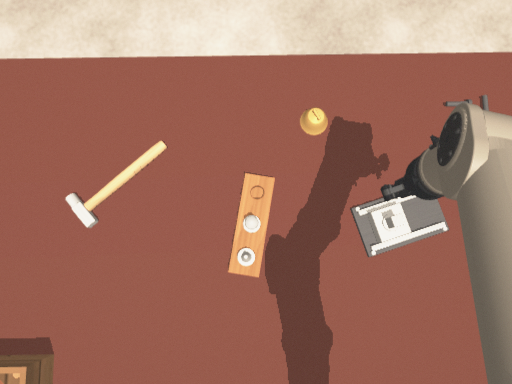

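View pics/scene10.png

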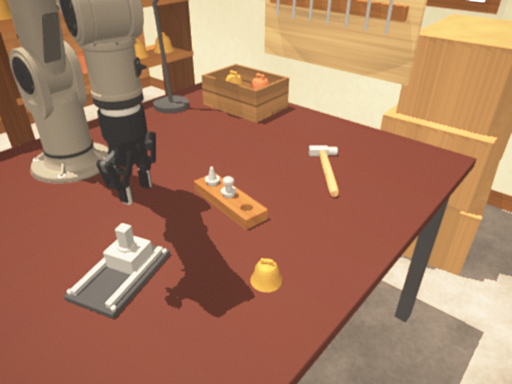

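The stake stands upright in the bore with its collar flat on the block, the gripper is clear, and the bell, hammer and other stakes haven't moved. I'll hand in the job.

```bash
python3 -c "
from bench import *
print(hand_in())"
```

```text
the job is handed in; nothing more can be done
None
```

The square-headed stake is fitted in the block, released, and the job is handed in; no verdict was reported.

- **Fitting:** I lifted the stake from the rack and found the bore in the wrist and top images. I then lowered the stake leaning 0.2 rad, with the foot's centre about 2 mm below the block's top. I felt for the side walls and the −y wall with 1–5 N, then straightened it in stages. It slid home with no resistance until the collar seated at a computed foot height of 26.0 mm, with about 6 N.
- **Last checks:** After release the pictures show the stake upright with its collar flat on the block and the gripper well clear. The other two stakes, the bell and the hammer look unmoved. The clock stood at about 25 s.
- **Disagreements:**
  - The top and wrist cameras put the bore 2–3 mm apart, and touch set the final position.
  - Two ways of feeling the bore's x centre differed by about 0.2 mm, and I used a value between them.
  - The foot heights assume the stake did not slip in the grip. The collar touching at the expected height supports that.

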